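# Draw out the telescoping dusting brush on its rest

### The job

Pick up the telescoping dusting brush from the table and lay it in both forks of the wooden rest, brush head beyond one fork and hand grip beyond the other, and let go of it. Then squeeze the grip so that its side button goes in, and draw the grip straight out past the first stop to the second stop (fully extended). Finish holding the grip there, still squeezed, with the brush lying in both forks; leave the other things on the table where they are.

Things in the scene. Friction and masses are not known exactly. Their poses are not given: they have to be found in the camera images.
- duster_mid (a point): Centre of the square aluminium tube of the loose telescoping brush (0.25 kg, balances here). x along the brush to its head, z up. Tube 22 wide (y), 24 high, x -70 to +70. Brush head 54 wide, 24 high, x +70 to +126: wider than the rest's slots, its shoulder stops the brush when drawn along the rest. Hand grip at the -x end. Starts flat on the table, closed, undersides level.
- grip_mid (a point): Centre of the black hand grip: block 60 long (x), 24 wide (y), 24 high, on a steel rod that slides in the tube. Axes as duster_mid. Closed, it is at x -105 from duster_mid; it draws out along -x. Amid its +y side the button (28 long, 14 high) stands out 6, so it is 30 wide there. Pinching the grip across y, button and all, between two fingers pushes the button flush.
- duster_grip (a joint): Extension of the grip out of the tube, m: 0 closed, 0.045 first stop, 0.090 second stop (end of travel). With the button out, a tooth locks it closed, and again at the first stop: keep the button in while drawing. Slides with about 2.5 N of friction and stays where left.
- duster_button (a joint): Side button of the grip, m: 0 out, 0.006 fully in (flush); unlocks from 0.004; springs back; fully in takes about 6 N.
- rest: Fixed wooden rest; origin at its underside's centre, x along the brush it will carry, z up. Base 150 x 110 x 12 high. Two forks 14 thick at x -45 and +45, 64 wide (y), gap between them 76; each has a slot open at the top, 28 wide, floor 60 up; flared lips end 87 up. A seated brush has its tube's centre 72 up; it may lie either way round and slide about 18 either way along x.
- duster: The whole telescoping brush; origin on the underside, 12 below duster_mid, same axes. The other things about (mug, jar, steel tongue depressor, pill case, bowl, tape roll, cup; at most 105 high) are clear of the straight way down to the brush, of the rest and of the straight draw; carrying 0.16 m up passes over them. None may be shifted.
Not all that is in view belongs to the job. What is shaped like the rest but yellow is not meant.

How it is judged:
On the way, in this order (a step that is already met when the one before it is completed fails the run):
1. the closed brush lies in both forks of the rest, let go (z of duster_mid in the frame of rest between 0.068 and 0.077 m and y of duster_mid in the frame of rest between -0.006 and 0.006 m and x of duster_mid in the frame of rest between -0.025 and 0.025 m and angle between the x axis of duster_mid and the x axis of rest, either way round below 0.08 rad and value of joint duster_grip below 0.01 m and contact force between the fingers and duster below 0.1 N), for 0.2 s.
2. the button is squeezed in while the brush lies closed in the rest (z of duster_mid in the frame of rest between 0.068 and 0.077 m and y of duster_mid in the frame of rest between -0.006 and 0.006 m and x of duster_mid in the frame of rest between -0.025 and 0.025 m and angle between the x axis of duster_mid and the x axis of rest, either way round below 0.08 rad and value of joint duster_button above 0.004 m and value of joint duster_grip below 0.03 m), for 0.1 s.
At the end, for the whole second after the job is handed in: The brush lies in both forks (tube centre 68 to 77 mm up, within 6 mm across, 25 mm along, 0.08 rad of the rest's axis), the grip is drawn out to the second stop (at least 82 of 90 mm), and the fingers still hold the grip (over 2 N) with the button in (z of duster_mid in the frame of rest between 0.068 and 0.077 m and y of duster_mid in the frame of rest between -0.006 and 0.006 m and x of duster_mid in the frame of rest between -0.025 and 0.025 m and angle between the x axis of duster_mid and the x axis of rest, either way round below 0.08 rad and value of joint duster_grip above 0.082 m and value of joint duster_button above 0.004 m and contact force between the fingers and duster above 2 N and distance between the grasp point and grip_mid below 0.045 m); the arm keeps its last pose, push and grip.
It fails at once if another thing on the table is disturbed (moved more than 30 mm) (distance of any of mug, jar, depressor, pillcase, bowl, tape, cup from where it was at the start of the episode above 0.03 m).
It also fails if it takes over 48 s, if anything falls off the work surface, if the arm or the gripper's body presses on something with over 40 N, if the wrist force passes 120 N, or if a joint passes its speed limit or range.

### The arm

A 7-joint arm with a two-finger parallel gripper is mounted at the origin on the work surface. World frame = base frame: x ahead of the robot, y to its left, z up, the work surface at z = 0. Lengths are in m, angles in rad, forces in N, time in s.
With the tool pointing down it reaches from about 0.35 to 0.9 m from the base axis. Payload 7.2 kg.
Tool frame: the origin (TCP) lies midway between the tips of the shut fingers; the grasp point (between the pads) lies 19 mm behind it (ctrl.pinch_z is the distance from the TCP to the grasp point, in m); z points along the fingers, y is the line along which they close (so a half turn about z gives the same grasp; the last joint's range is limited). The gripper opens to 88 mm and grips with 3 to 60 N. Pads are 20 mm wide; open, the fingers measure 115 mm over their backs; the gripper's body (75 mm by 178 mm) begins 61 mm behind the grasp point.
Start: joints at [-1.288, 0.411, -0.013, 1.596, 0.006, 1.134, -0.082], TCP at [0.215, 0.587, 0.223] pointing down, gripper open.
Joint ranges: [-2.95, 2.95], [-0.29, 1.99], [-1.47, 1.44], [0.14, 2.54], [-1.03, 4.17], [0.13, 1.85], [-2.86, 2.86]. Speed limits (rad/s): [2.39, 2.39, 3.01, 3.01, 3.14, 3.14, 3.14].

### API

Orientations are given as a unit quaternion [x, y, z, w].
In Python, from station import ctrl gives the robot as it stands. The module is installed in compiled form; this text tells all that it offers.
- The arm moves only by the shell command python3 -m jog 'ROWS' [FORCE]. ROWS is JSON, a list of rows, each an object of numbers: "wx", "wy", "wz": the turn, a rotation vector about the tool's x, y, z in degrees; "dx", "dy", "dz": the shift along the tool's x, y, z in m; "gripper": the opening, from -1 (shut) to 1 (fully open). A call has 1 to 20 rows; each row is the pose to reach, as a shift and turn from the pose commanded when the call began, along the tool's axes at that moment; what a row does not reach only later rows make up. A row lasts 1/8 s, in which the tool goes at most 62.5 mm and 10.7 degrees, less where a joint would pass 70% of its speed; a pose out of reach is approached as far as the arm can. A call with a gripper value outside its range is refused whole. The fingers move at their own pace and stop on an object; FORCE is the grip in N (left out, the last holds). Time passes only in rows, so rows that repeat a pose let the fingers close. It gives the time, the measured TCP pose, the force, the opening and the grip force at its end, in the units of the state.
- ctrl.sense(): the state, without advancing time (a new reading comes with each control period).
- ctrl.get_image(name): name is "scene" or "top" or "wrist"; returns (picture, depth): 480x640x3 uint8, blue, green, red; 480x640 float32, m along the optical axis (not along the pixel's ray), 0 where there is no reading.
- ctrl.get_calibration(name): a dict with "fx", "fy", "cx", "cy" (pixels), "world_from_camera" (4x4, takes a point from camera to world coordinates). Camera axes: x right, y up, looking along -z (the intrinsics and any distortion apply to the point x, -y, -z); pixel columns grow to the right and rows downward; lengths in m; the calibration is good to about 2 mm. A picture is of the moment at which its call begins: read the wrist's pose just before it. get_calibration takes no time and is no camera call; for the wrist camera it gives the pose at the moment of the call.
- ctrl.finish_job(): hands the job in; it is judged then, once.
Trained networks look in the newest picture that a camera, given by its name, has taken for a name from the list of things; names that differ only in an ending like _2 or _b are one class to them, and where a whole thing is asked for, a point or a joint stands for the part that bears it (a point fixed in the world has none). Each returns a list of dicts, best first, with "p" (0 to 1); they miss things now and then, are a little off and sometimes report something else, mostly with a low value. They report only what shows in the picture. A call takes as long as a camera call. They do not tell look-alikes from the thing itself.
- ctrl.boxes_of(camera, thing): "at" ([x, y, z] in m, in world coordinates, good to about 4 mm: the middle of the surface that is visible of it).
- ctrl.pinpoint(camera, thing): "at" ([x, y, z] in m, in world coordinates, good to about 4 mm: a listed point, or the origin of a listed thing).
The state is a dict: "clock": time; "qpos": joint angles; "qvel": joint speeds; "tau": joint torques, N m; "ee_pos": TCP position; "ee_rot": TCP orientation; "force": force on the tool from outside, world axes, zero at the start; "wrist_torque": the same for the moment, N m; "gripper_width": finger opening in m; "gripper_force": force on a finger pad.
Only numpy, scipy, OpenCV 4.12 (cv2) and the standard library are available. Lean on these libraries where they do the work, as an engineer would, in place of code of your own. Each camera call takes 0.05 s, during which the arm holds its last target. There are 200 camera calls.

## Working session

There is one attempt and no reset: what is moved stays moved. The work goes in short steps, Python scripts to look and compute and a shell command to move; the robot and the scene stay as the last step left them, time stands still between calls to the robot, and variables do not carry over. Pictures are saved under pics/ and viewed, at most 10 in all, crops included, and the job is handed in when it is done.

```bash
mkdir -p pics; cat > h.py <<'E'
from station import ctrl
import numpy as np, cv2
def world(cam,d,K=None):
    K=K or ctrl.get_calibration(cam); v,u=np.mgrid[0:480,0:640]
    P=np.stack([(u-K['cx'])/K['fx']*d,-(v-K['cy'])/K['fy']*d,-d,np.ones_like(d)],-1)
    return (P@np.array(K['world_from_camera']).T)[...,:3]
E
python3 - <<'E'
from h import *
for c in ['top','scene']:
    im,d=ctrl.get_image(c); cv2.imwrite(f'pics/{c}0.png',im); np.savez(f'{c}0.npz',im=im,W=world(c,d),d=d)
    K=ctrl.get_calibration(c); print(c,{k:v for k,v in K.items() if k!='world_from_camera'},np.round(K['world_from_camera'],3).tolist())
    for t in ['duster_mid','grip_mid','rest','duster']: print(t,[(round(r['p'],2),np.round(r['at'],3).tolist()) for r in ctrl.pinpoint(c,t)][:3])
    print('box',[(round(r['p'],2),np.round(r['at'],3).tolist()) for r in ctrl.boxes_of(c,'duster_button')][:3])
s=ctrl.sense();print(s)
E
```

```text
top {'fx': 524.1195519879731, 'fy': 524.1195519879731, 'cx': 311.4949637414917, 'cy': 239.74331652051316} [[0.011, 0.992, -0.127, 0.225], [-1.0, 0.014, 0.016, -0.072], [0.018, 0.127, 0.992, 1.179], [0.0, 0.0, 0.0, 1.0]]
duster_mid [(0.78, [0.501, -0.202, 0.01])]
grip_mid [(0.8, [0.534, -0.303, 0.016])]
rest [(0.85, [0.155, 0.309, -0.002]), (0.74, [0.502, -0.451, -0.002]), (0.62, [0.311, -0.229, -0.004])]
duster [(0.72, [0.503, -0.202, -0.002])]
box [(0.6, [0.52, -0.306, 0.021])]
scene {'fx': 621.5832364304891, 'fy': 621.5832364304891, 'cx': 330.83701439313825, 'cy': 236.5484858940197} [[0.692, -0.403, 0.6, 1.178], [0.722, 0.364, -0.588, -0.864], [0.019, 0.84, 0.543, 0.779], [0.0, 0.0, 0.0, 1.0]]
duster_mid [(0.89, [0.501, -0.199, 0.013])]
grip_mid [(0.87, [0.531, -0.3, 0.014])]
rest [(0.77, [0.507, -0.454, 0.001]), (0.68, [0.308, -0.223, 0.003]), (0.64, [0.157, 0.309, -0.001])]
duster [(0.82, [0.501, -0.201, 0.005])]
box [(0.47, [0.529, 0.066, 0.017])]
{'clock': 0.6, 'qpos': array([-1.2882321 ,  0.41110213, -0.01270113,  1.59617477,  0.00558412,
        1.13427683, -0.08219878]), 'qvel': array([ 0.00076972, -0.000463  ,  0.00064166, -0.00097102, -0.0006965 ,
        0.00136458,  0.00084801]), 'tau': array([-3.66756558e-05, -5.87433529e+01,  6.40686750e-01, -2.91274542e+01,
       -5.38522156e-02,  1.04956201e-02,  3.33500225e-05]), 'ee_pos': array([0.21477166, 0.586966  , 0.2226625 ]), 'ee_rot': array([ 1.74482064e-01,  9.84660352e-01,  3.77744174e-05, -3.92479822e-06]), 'force': array([ 0.25921892, -0.90844545, -0.28592715]), 'wrist_torque': array([-0.01694064,  0.00923006, -0.00250844]), 'gripper_force': 0.0, 'gripper_width': 0.08792084106812746}
```

View pics/top0.png

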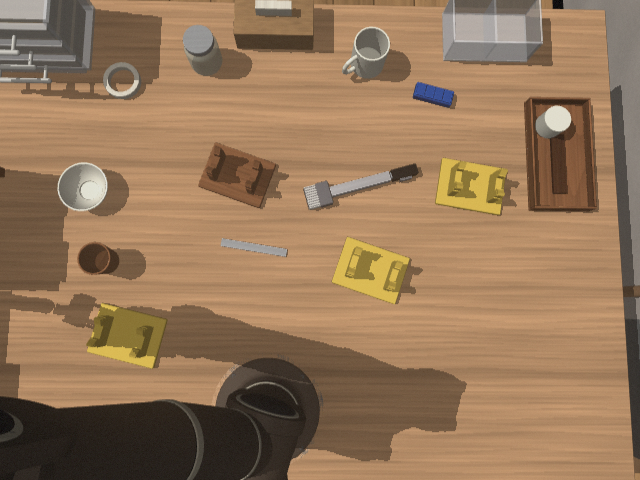

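View pics/scene0.png

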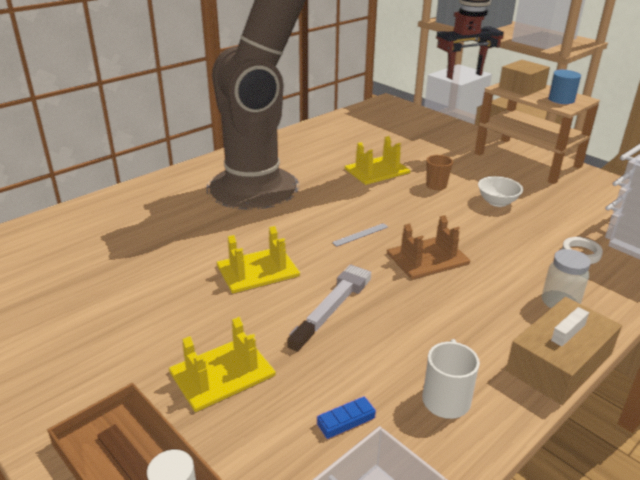

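The top view shows the rest candidates: brown at (238,175), and yellow at (372,270), (472,186) and (127,335). Only the brown one is wooden, so that is the one meant. The brush runs from its head at (318,194) to its grip at (404,173). Next I'll take a confirming crop and measure.

```bash
python3 - <<'E'
from h import *
z=np.load('top0.npz'); im,W=z['im'],z['W']
cv2.imwrite('pics/crop1.png',cv2.resize(im[120:230,180:440],None,fx=3,fy=3,interpolation=cv2.INTER_CUBIC))
def reg(u0,u1,v0,v1,lo,hi):
    m=np.zeros((480,640),bool); m[v0:v1,u0:u1]=1
    return m&(W[...,2]>lo)&(W[...,2]<hi)
def rect(m):
    p=W[m][:,:2].astype(np.float32); r=cv2.minAreaRect(p*1000); print(len(p),r, 'medz',np.median(W[m][:,2]))
rect(reg(190,290,135,215,.006,.02))        # base
for lo,hi in((.06,.1),(.055,.066),(.08,.1)):
  m=reg(190,290,135,215,lo,hi); n,l,s,c=cv2.connectedComponentsWithStats(m.astype(np.uint8))
  for i in range(1,n):
    if s[i,4]>8:
        q=W[l==i]; print(lo,s[i].tolist(),np.round(q.mean(0),3),np.round(q.min(0),3),np.round(q.max(0),3))
print('table z',np.median(W[210:225,300:400,2]))
m=reg(295,430,155,215,.012,.05); rect(m)
g=cv2.cvtColor(im,cv2.COLOR_BGR2GRAY)
rect(m&(g<80)&(np.mgrid[0:480,0:640][1]>380))
p=W[m]; 
E
```

```text
2415 ((520.03125, 73.10697937011719), (156.76930236816406, 210.90765380859375), 0.08459451049566269) medz 0.011627900722299911
0.06 [213, 145, 10, 15, 90] [0.556 0.116 0.075] [0.543 0.108 0.06 ] [0.568 0.125 0.089]
0.06 [245, 159, 17, 31, 179] [0.508 0.038 0.074] [0.477 0.022 0.06 ] [0.538 0.055 0.091]
0.06 [212, 161, 7, 3, 9] [0.537 0.122 0.061] [0.534 0.116 0.06 ] [0.539 0.129 0.063]
0.06 [205, 164, 12, 13, 89] [0.516 0.129 0.074] [0.505 0.12  0.06 ] [0.532 0.139 0.088]
0.055 [207, 150, 17, 27, 112] [0.536 0.122 0.06 ] [0.505 0.107 0.055] [0.565 0.139 0.065]
0.055 [249, 163, 13, 25, 95] [0.51  0.037 0.06 ] [0.483 0.022 0.055] [0.536 0.048 0.066]
0.055 [246, 187, 6, 4, 13] [0.479 0.048 0.059] [0.476 0.043 0.056] [0.481 0.053 0.065]
0.08 [214, 145, 7, 8, 30] [0.561 0.116 0.083] [0.553 0.109 0.08 ] [0.568 0.122 0.089]
0.08 [253, 159, 8, 7, 32] [0.531 0.031 0.084] [0.526 0.023 0.08 ] [0.538 0.037 0.088]
0.08 [205, 166, 8, 7, 32] [0.513 0.132 0.084] [0.508 0.125 0.08 ] [0.522 0.139 0.088]
0.08 [245, 182, 8, 5, 28] [0.484 0.046 0.085] [0.478 0.039 0.08 ] [0.488 0.053 0.091]
table z -0.00022930396039266832
1561 ((505.5477600097656, -201.97720336914062), (53.44318771362305, 262.02923583984375), 16.65496063232422) medz 0.023201953022855992
282 ((528.1218872070312, -291.8503723144531), (29.344852447509766, 77.27307891845703), 15.175397872924805) medz 0.023714135467484243
```

View pics/crop1.png

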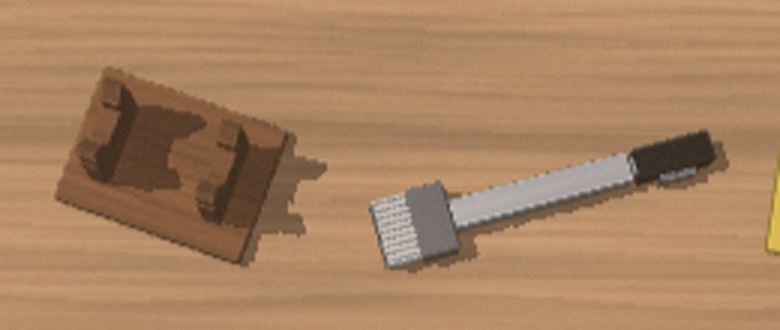

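The crop confirms the brown wooden rest on the left. The brush is on the right, with its button on the robot side of the grip. I'll go over the rest and look with the wrist camera.

```bash
python3 -m jog '[{"dx":-0.04,"dy":-0.03,"dz":-0.01,"wz":5},{"dx":-0.08,"dy":-0.06,"dz":-0.02,"wz":10},{"dx":-0.12,"dy":-0.1,"dz":-0.03,"wz":15},{"dx":-0.16,"dy":-0.13,"dz":-0.05,"wz":20},{"dx":-0.2,"dy":-0.16,"dz":-0.06,"wz":25},{"dx":-0.24,"dy":-0.19,"dz":-0.07,"wz":30},{"dx":-0.28,"dy":-0.22,"dz":-0.08,"wz":35},{"dx":-0.32,"dy":-0.26,"dz":-0.08,"wz":40},{"dx":-0.36,"dy":-0.29,"dz":-0.08,"wz":45},{"dx":-0.4,"dy":-0.32,"dz":-0.08,"wz":50},{"dx":-0.44,"dy":-0.35,"dz":-0.08,"wz":53},{"dx":-0.46,"dy":-0.37,"dz":-0.08,"wz":53},{"dx":-0.46,"dy":-0.37,"dz":-0.08,"wz":53},{"dx":-0.46,"dy":-0.37,"dz":-0.08,"wz":53}]' && python3 - <<'E'
from h import *
K=ctrl.get_calibration('wrist'); im,d=ctrl.get_image('wrist'); cv2.imwrite('pics/w1.png',im); W=world('wrist',d,K); np.savez('w1.npz',im=im,W=W)
print(np.round(K['world_from_camera'],3).tolist(),K['fx'])
s=ctrl.sense(); print(s['ee_pos'],s['ee_rot'],s['qpos'])
for t in ['rest','duster_mid','grip_mid']: print(t,[(round(r['p'],2),np.round(r['at'],3).tolist()) for r in ctrl.pinpoint('wrist',t)][:3])
E
```

```text
validation failed for argument at $[0]...
```

```bash
python3 -m jog '[{"wx":0,"wy":0,"wz":5,"dx":-0.04,"dy":-0.03,"dz":-0.01,"gripper":1}]'; python3 -m jog --help | head -20
```

```text
clock: 0.72
ee_pos: [0.2391, 0.5466, 0.2315]
ee_rot: [0.215, 0.977, -0.0, -0.001]
force: [0.5, -0.1, 0.3]
gripper_width: 0.0879
gripper_force: 0.0invalid input: not JSON, or not a number
```

```bash
python3 -m jog '[{"wx":0,"wy":0,"wz":5,"dx":-0.045,"dy":-0.03,"dz":-0.01,"gripper":1},{"wx":0,"wy":0,"wz":10,"dx":-0.09,"dy":-0.06,"dz":-0.02,"gripper":1},{"wx":0,"wy":0,"wz":15,"dx":-0.135,"dy":-0.09,"dz":-0.03,"gripper":1},{"wx":0,"wy":0,"wz":20,"dx":-0.18,"dy":-0.12,"dz":-0.04,"gripper":1},{"wx":0,"wy":0,"wz":25,"dx":-0.225,"dy":-0.15,"dz":-0.05,"gripper":1},{"wx":0,"wy":0,"wz":30,"dx":-0.27,"dy":-0.18,"dz":-0.06,"gripper":1},{"wx":0,"wy":0,"wz":35,"dx":-0.315,"dy":-0.21,"dz":-0.07,"gripper":1},{"wx":0,"wy":0,"wz":40,"dx":-0.36,"dy":-0.24,"dz":-0.07,"gripper":1},{"wx":0,"wy":0,"wz":45,"dx":-0.405,"dy":-0.27,"dz":-0.07,"gripper":1},{"wx":0,"wy":0,"wz":48,"dx":-0.45,"dy":-0.3,"dz":-0.07,"gripper":1},{"wx":0,"wy":0,"wz":48,"dx":-0.45,"dy":-0.3,"dz":-0.07,"gripper":1},{"wx":0,"wy":0,"wz":48,"dx":-0.45,"dy":-0.3,"dz":-0.07,"gripper":1}]' && python3 - <<'E'
from h import *
K=ctrl.get_calibration('wrist'); im,d=ctrl.get_image('wrist'); cv2.imwrite('pics/w1.png',im); W=world('wrist',d,K); np.savez('w1.npz',im=im,W=W)
print(np.round(K['world_from_camera'],3).tolist(),K['fx'])
s=ctrl.sense(); print(s['ee_pos'],s['ee_rot'],s['qpos'])
for t in ['rest','duster_mid','grip_mid']: print(t,[(round(r['p'],2),np.round(r['at'],3).tolist()) for r in ctrl.pinpoint('wrist',t)][:3])
E
```

```text
clock: 2.22
ee_pos: [0.522, 0.083, 0.3025]
ee_rot: [0.595, 0.803, 0.0, -0.0]
force: [-1.2, 0.1, -0.4]
gripper_width: 0.0881
gripper_force: 0.0
[[0.956, -0.278, -0.088, 0.497], [0.292, 0.912, 0.289, 0.162], [-0.0, -0.302, 0.953, 0.465], [0.0, 0.0, 0.0, 1.0]] 401.5695910214373
[0.52180766 0.08371502 0.30252715] [ 5.94774088e-01  8.03892799e-01  1.01371743e-04 -3.75098875e-04] [-0.64406693  0.18537742  0.46582495  1.740101   -0.08846312  1.2370621
  0.14076172]
rest [(0.78, [0.311, -0.225, 0.002])]
duster_mid [(0.92, [0.499, -0.199, 0.009])]
grip_mid [(0.76, [0.531, -0.299, 0.011]), (0.21, [0.501, -0.202, 0.003])]
```

View pics/w1.png

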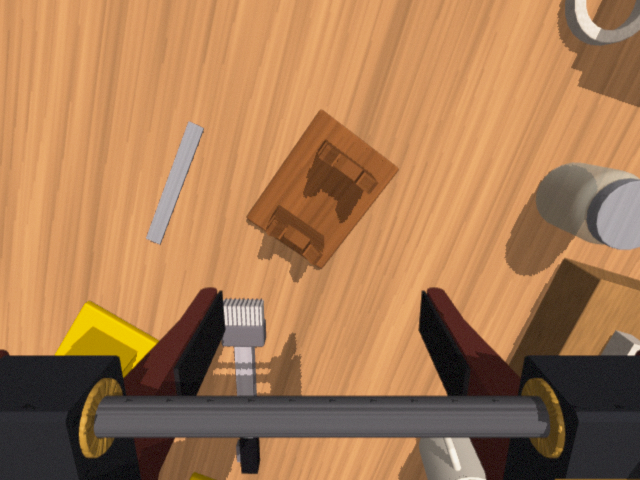

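The wrist view shows the whole wooden rest, base corners about (322,111), (398,168), (320,268) and (248,218). The brush is at (245,350). I'll fit the rest's pose.

```bash
cat > fit.py <<'E'
from h import *
from scipy.optimize import minimize
z=np.load('w1.npz'); W=z['W']; P0=W.reshape(-1,3)
for n,f in (('w1','w1.npz'),('top','top0.npz')):
    P=np.load(f)['W'].reshape(-1,3); P=P[(np.abs(P[:,0]-.522)<.12)&(np.abs(P[:,1]-.081)<.12)]
    b=P[(P[:,2]>.008)&(P[:,2]<.016)]; b=b[np.hypot(b[:,0]-.522,b[:,1]-.081)<.097]
    r=cv2.minAreaRect((b[:,:2]*1000).astype(np.float32)); print(n,'base',len(b),r,np.median(b[:,2]))
    f=P[(P[:,2]>.03)&(P[:,2]<.10)]
    # fork-top points: fit two 14x64 bars at +-45 by outside distance
    t=P[(P[:,2]>.055)&(P[:,2]<.1)]
    def loc(p,q):
        c,s=np.cos(p[2]),np.sin(p[2]); d=q[:,:2]-p[:2]; return d@[c,s],d@[-s,c]
    def cost(p):
        x,y=loc(p,t); ex=np.clip(abs(abs(x)-.045)-.007,0,None); ey=np.clip(abs(y)-.032,0,None)
        X,Y=loc(p,b); e2=np.clip(abs(X)-.075,0,None)**2+np.clip(abs(Y)-.055,0,None)**2
        return 1e6*(np.mean(ex**2+ey**2)+np.mean(e2))
    o=min((minimize(cost,[.522,.081,np.deg2rad(a)],method='Nelder-Mead',options=dict(xatol=1e-6,fatol=1e-6)) for a in (66,71,76)),key=lambda o:o.fun)
    print('fit',o.x[:2],np.rad2deg(o.x[2]),o.fun,len(t))
    x,y=loc(o.x,t); k=t[:,2]>.078
    for sx in(-1,1):
        for sy in(-1,1):
            m=k&(x*sx>0)&(y*sy>0); print(sx,sy,m.sum(),np.round([x[m].min(),x[m].max(),y[m].min(),y[m].max()],4), 'zmax',t[m,2].max().round(4))
    m=(abs(y)<.012)&(t[:,2]<.066); print('floor z',np.median(t[m,2]))
# brush
P=np.load('top0.npz')['W'].reshape(-1,3); q=P[(abs(P[:,0]-.503)<.09)&(abs(P[:,1]+.2)<.15)&(P[:,2]>.018)&(P[:,2]<.035)]
r=cv2.minAreaRect((q[:,:2]*1000).astype(np.float32)); print('brush',r,np.median(q[:,2]))
d=np.array([-.2865,.958]); s=(q[:,:2]-[.505,-.202])@d; tt=q[(abs(s-.004)<.06)]
v=cv2.fitLine((tt[:,:2]*1000).astype(np.float32),cv2.DIST_L2,0,.01,.01).ravel(); print('tube',v,np.rad2deg(np.arctan2(v[1],v[0])))
E
python3 fit.py
```

```text
w1 base 9691 ((521.039794921875, 79.62410736083984), (150.2634735107422, 110.1552734375), 70.89860534667969) 0.012281423190060703
fit [0.52108066 0.07989227] 71.0367545113022 0.0010478944747995818 2109
-1 -1 188 [-0.0521 -0.0377 -0.0304 -0.0138] zmax 0.0873
-1 1 184 [-0.0521 -0.0379  0.0162  0.0302] zmax 0.0878
1 -1 204 [ 0.0378  0.0518 -0.0304 -0.0171] zmax 0.0875
1 1 206 [0.0378 0.0518 0.0159 0.0301] zmax 0.0882
floor z 0.060294334664672766
top base 2180 ((512.017333984375, 84.61672973632812), (150.45867919921875, 132.49488830566406), 71.0132827758789) 0.011712279428127914
fit [0.52147055 0.08137535] 71.09163860260976 0.22822073080574204 483
-1 -1 40 [-0.0521 -0.0379 -0.0316 -0.0163] zmax 0.0884
-1 1 37 [-0.0522 -0.0376  0.0144  0.0284] zmax 0.0907
1 -1 43 [ 0.0384  0.0527 -0.0316 -0.0166] zmax 0.0888
1 1 38 [0.0374 0.0526 0.0139 0.0285] zmax 0.0877
floor z 0.059658582024465945
brush ((505.48553466796875, -202.23133850097656), (53.37949752807617, 261.6252136230469), 16.5410213470459) 0.0233862088404736
tube [ 2.7819982e-01 -9.6052325e-01  5.0341116e+02 -1.9832326e+02] -73.8472
```

```bash
python3 -m jog '[{"wx":0,"wy":0,"wz":0.7,"dx":-0.05,"dy":-0.02,"dz":0.02,"gripper":1},{"wx":0,"wy":0,"wz":0.7,"dx":-0.1,"dy":-0.04,"dz":0.05,"gripper":1},{"wx":0,"wy":0,"wz":0.7,"dx":-0.15,"dy":-0.06,"dz":0.08,"gripper":1},{"wx":0,"wy":0,"wz":0.7,"dx":-0.2,"dy":-0.08,"dz":0.11,"gripper":1},{"wx":0,"wy":0,"wz":0.7,"dx":-0.24,"dy":-0.09,"dz":0.14,"gripper":1},{"wx":0,"wy":0,"wz":0.7,"dx":-0.264,"dy":-0.099,"dz":0.16,"gripper":1},{"wx":0,"wy":0,"wz":0.7,"dx":-0.264,"dy":-0.099,"dz":0.18,"gripper":1},{"wx":0,"wy":0,"wz":0.7,"dx":-0.264,"dy":-0.099,"dz":0.18,"gripper":1},{"wx":0,"wy":0,"wz":0.7,"dx":-0.264,"dy":-0.099,"dz":0.18,"gripper":1}]' && cat > st.py <<'E'
from h import *
import sys
from scipy.spatial.transform import Rotation as R
s=ctrl.sense(); M=R.from_quat(s['ee_rot']).as_matrix()
print(np.round(s['ee_pos'],4),'toolx ang',np.rad2deg(np.arctan2(M[1,0],M[0,0])).round(2),'tilt',np.round(M[:2,2],4),'F',np.round(s['force'],1),'gw',s['gripper_width'],s['gripper_force'],'t',s['clock'])
t=np.array([float(a) for a in sys.argv[1:4]])
if len(t): print('shift in tool axes',np.round((t-s['ee_pos'])@M,4))
E
python3 st.py .504 -.198 .005
```

```text
clock: 3.55
ee_pos: [0.5049, -0.1982, 0.1233]
ee_rot: [0.6, 0.8, 0.0, 0.0]
force: [0.4, 0.2, 0.4]
gripper_width: 0.0876
gripper_force: 0.0
[ 0.5049 -0.1982  0.1233] toolx ang 106.29 tilt [0.0007 0.0002] F [0.4 0.2 0.4] gw 0.08758125740974837 0.0 t 3.55
shift in tool axes [ 0.0004 -0.0009  0.1183]
```

```bash
python3 -m jog '[{"wx":0,"wy":0,"wz":0,"dx":0,"dy":-0.001,"dz":0.04,"gripper":1},{"wx":0,"wy":0,"wz":0,"dx":0,"dy":-0.001,"dz":0.08,"gripper":1},{"wx":0,"wy":0,"wz":0,"dx":0,"dy":-0.001,"dz":0.105,"gripper":1},{"wx":0,"wy":0,"wz":0,"dx":0,"dy":-0.001,"dz":0.117,"gripper":1},{"wx":0,"wy":0,"wz":0,"dx":0,"dy":-0.001,"dz":0.117,"gripper":1},{"wx":0,"wy":0,"wz":0,"dx":0,"dy":-0.001,"dz":0.117,"gripper":-1},{"wx":0,"wy":0,"wz":0,"dx":0,"dy":-0.001,"dz":0.117,"gripper":-1},{"wx":0,"wy":0,"wz":0,"dx":0,"dy":-0.001,"dz":0.117,"gripper":-1},{"wx":0,"wy":0,"wz":0,"dx":0,"dy":-0.001,"dz":0.117,"gripper":-1},{"wx":0,"wy":0,"wz":0,"dx":0,"dy":-0.001,"dz":0.117,"gripper":-1},{"wx":0,"wy":0,"wz":0,"dx":0,"dy":-0.001,"dz":0.117,"gripper":-1}]' 30; python3 st.py
```

```text
clock: 4.92
ee_pos: [0.5034, -0.1992, 0.0056]
ee_rot: [0.6, 0.8, 0.0, -0.0]
force: [-1.2, -0.2, 0.4]
gripper_width: 0.0316
gripper_force: 0.0
[ 0.5034 -0.1992  0.0056] toolx ang 106.2 tilt [-0.  0.] F [-1.2 -0.2  0.4] gw 0.03157321184348834 0.0 t 4.925
```

Fingers still closing. I'll wait, then lift.

```bash
python3 -m jog '[{"wx":0,"wy":0,"wz":0,"dx":0,"dy":0,"dz":0,"gripper":-1},{"wx":0,"wy":0,"wz":0,"dx":0,"dy":0,"dz":0,"gripper":-1},{"wx":0,"wy":0,"wz":0,"dx":0,"dy":0,"dz":0,"gripper":-1},{"wx":0,"wy":0,"wz":0,"dx":0,"dy":0,"dz":0,"gripper":-1},{"wx":0,"wy":0,"wz":0,"dx":0,"dy":0,"dz":0,"gripper":-1},{"wx":0,"wy":0,"wz":0,"dx":0,"dy":0,"dz":0,"gripper":-1}]' 30; python3 st.py
```

```text
clock: 5.68
ee_pos: [0.5033, -0.1992, 0.0056]
ee_rot: [0.6, 0.8, -0.0, -0.0]
force: [-0.2, 0.0, 0.2]
gripper_width: 0.0249
gripper_force: 30.0
[ 0.5033 -0.1992  0.0056] toolx ang 106.2 tilt [-0.0001  0.0001] F [-0.2  0.   0.2] gw 0.0248881406028612 29.99837815761566 t 5.675
```

```bash
python3 -m jog '[{"wx":0,"wy":0,"wz":0,"dx":0,"dy":0,"dz":-0.02,"gripper":-1},{"wx":0,"wy":0,"wz":0,"dx":0,"dy":0,"dz":-0.05,"gripper":-1},{"wx":0,"wy":0,"wz":0,"dx":0,"dy":0,"dz":-0.09,"gripper":-1},{"wx":0,"wy":0,"wz":0,"dx":0,"dy":0,"dz":-0.13,"gripper":-1},{"wx":0,"wy":0,"wz":0,"dx":0,"dy":0,"dz":-0.17,"gripper":-1},{"wx":0,"wy":0,"wz":0,"dx":0,"dy":0,"dz":-0.18,"gripper":-1},{"wx":0,"wy":0,"wz":0,"dx":0,"dy":0,"dz":-0.18,"gripper":-1},{"wx":0,"wy":0,"wz":0,"dx":0,"dy":0,"dz":-0.18,"gripper":-1}]' 30; python3 - <<'E'
from h import *
K=ctrl.get_calibration('wrist'); im,d=ctrl.get_image('wrist'); cv2.imwrite('pics/w2.png',im); np.savez('w2.npz',im=im,W=world('wrist',d,K))
im,d=ctrl.get_image('top'); np.savez('top2.npz',im=im,W=world('top',d)); 
for c in('wrist','top'):
  for t in('duster_mid','grip_mid'): print(c,t,[(round(r['p'],2),np.round(r['at'],3).tolist()) for r in ctrl.pinpoint(c,t)][:2])
E
python3 st.py
```

```text
clock: 6.68
ee_pos: [0.5026, -0.1987, 0.1841]
ee_rot: [0.6, 0.8, -0.0, -0.001]
force: [0.1, -0.1, -3.1]
gripper_width: 0.0249
gripper_force: 30.0
wrist duster_mid [(0.72, [0.503, -0.196, 0.191])]
wrist grip_mid []
top duster_mid []
top grip_mid [(0.71, [0.534, -0.303, 0.19])]
[ 0.5031 -0.1992  0.1851] toolx ang 106.19 tilt [-0.001  0.   ] F [ 0.8  0.1 -0.9] gw 0.024755720218967815 29.997666478157043 t 6.975
```

View pics/w2.png

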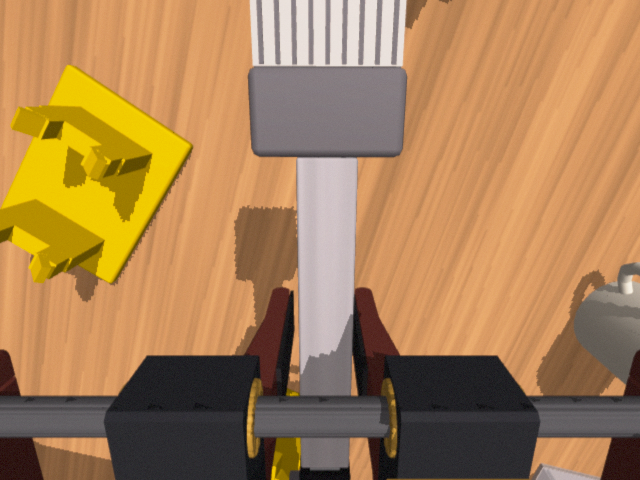

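The brush is held at the tube, with its head shoulder at about row 156 and the tube at columns 297-356. I'll measure how it sits in the gripper.

```bash
python3 - <<'E'
from h import *
from scipy.spatial.transform import Rotation as R
s=ctrl.sense(); M=R.from_quat(s['ee_rot']).as_matrix()
W=np.load('w2.npz')['W']; L=(W-s['ee_pos'])@M   # tool frame
t=L[165:285,290:365].reshape(-1,3); t=t[abs(t[:,2]+.018)<.02]
for a,b in((165,195),(215,245),(255,285)):
    q=L[a:b,285:370].reshape(-1,3); q=q[abs(q[:,2])<.04]; print('tube x',q[:,0].mean().round(4),'y',np.round([q[:,1].min(),q[:,1].max(),q[:,1].mean()],4),'z',np.median(q[:,2]).round(4))
h=L[0:200,240:420].reshape(-1,3); h=h[(abs(h[:,2])<.04)&(abs(h[:,1])>.016)]; print('head x',np.percentile(h[:,0],[.2,1,99]),'y',h[:,1].min(),h[:,1].max())
E
```

```text
tube x 0.0616 y [-0.0105  0.0116  0.0005] z -0.018
tube x 0.043 y [-0.0105  0.0116  0.0005] z -0.0179
tube x 0.0271 y [-0.0103  0.0115  0.0005] z -0.0179
head x [0.06961436 0.07019445 0.11825193] y -0.026572825260170574 0.02778488732516693
```

```bash
python3 -m jog '[{"wx":0,"wy":0,"wz":4,"dx":0.02,"dy":0.008,"dz":0,"gripper":-1},{"wx":0,"wy":0,"wz":8,"dx":0.05,"dy":0.018,"dz":0,"gripper":-1},{"wx":0,"wy":0,"wz":12,"dx":0.08,"dy":0.03,"dz":0,"gripper":-1},{"wx":0,"wy":0,"wz":16,"dx":0.12,"dy":0.043,"dz":0,"gripper":-1},{"wx":0,"wy":0,"wz":20,"dx":0.16,"dy":0.058,"dz":0,"gripper":-1},{"wx":0,"wy":0,"wz":24,"dx":0.2,"dy":0.072,"dz":0,"gripper":-1},{"wx":0,"wy":0,"wz":28,"dx":0.23,"dy":0.083,"dz":0,"gripper":-1},{"wx":0,"wy":0,"wz":32,"dx":0.25,"dy":0.09,"dz":0,"gripper":-1},{"wx":0,"wy":0,"wz":35.2,"dx":0.263,"dy":0.095,"dz":0,"gripper":-1},{"wx":0,"wy":0,"wz":35.2,"dx":0.263,"dy":0.095,"dz":0,"gripper":-1},{"wx":0,"wy":0,"wz":35.2,"dx":0.263,"dy":0.095,"dz":0,"gripper":-1},{"wx":0,"wy":0,"wz":35.2,"dx":0.263,"dy":0.095,"dz":0,"gripper":-1}]' 30; python3 st.py .5211 .0799 .066
```

```text
clock: 8.48
ee_pos: [0.5212, 0.0789, 0.1857]
ee_rot: [0.814, 0.58, -0.0, 0.0]
force: [-0.7, 0.1, -2.1]
gripper_width: 0.025
gripper_force: 30.0
[0.5212 0.0789 0.1857] toolx ang 70.96 tilt [ 0.0001 -0.0002] F [-0.7  0.1 -2.1] gw 0.025011289142290737 29.99778538942337 t 8.475
shift in tool axes [ 0.001  -0.0005  0.1197]
```

```bash
python3 -m jog '[{"wx":0,"wy":0,"wz":0,"dx":0.001,"dy":-0.0005,"dz":0.03,"gripper":-1},{"wx":0,"wy":0,"wz":0,"dx":0.001,"dy":-0.0005,"dz":0.06,"gripper":-1},{"wx":0,"wy":0,"wz":0,"dx":0.001,"dy":-0.0005,"dz":0.08,"gripper":-1},{"wx":0,"wy":0,"wz":0,"dx":0.001,"dy":-0.0005,"dz":0.09,"gripper":-1},{"wx":0,"wy":0,"wz":0,"dx":0.001,"dy":-0.0005,"dz":0.1,"gripper":-1},{"wx":0,"wy":0,"wz":0,"dx":0.001,"dy":-0.0005,"dz":0.108,"gripper":-1},{"wx":0,"wy":0,"wz":0,"dx":0.001,"dy":-0.0005,"dz":0.114,"gripper":-1},{"wx":0,"wy":0,"wz":0,"dx":0.001,"dy":-0.0005,"dz":0.118,"gripper":-1},{"wx":0,"wy":0,"wz":0,"dx":0.001,"dy":-0.0005,"dz":0.118,"gripper":-1},{"wx":0,"wy":0,"wz":0,"dx":0.001,"dy":-0.0005,"dz":0.118,"gripper":-1}]' 30; python3 st.py .5211 .0799 .066
```

```text
clock: 9.72
ee_pos: [0.5213, 0.081, 0.0679]
ee_rot: [0.814, 0.581, 0.0, 0.0]
force: [-0.8, 0.8, -1.8]
gripper_width: 0.0252
gripper_force: 30.0
[0.5213 0.081  0.0679] toolx ang 71.01 tilt [0.0004 0.0002] F [-0.8  0.8 -1.8] gw 0.02519086769414625 29.997507333755493 t 9.725
shift in tool axes [-0.0011  0.0002  0.0019]
```

```bash
python3 -m jog '[{"wx":0,"wy":0,"wz":0,"dx":0,"dy":0,"dz":0.0015,"gripper":-1},{"wx":0,"wy":0,"wz":0,"dx":0,"dy":0,"dz":0.0015,"gripper":0.6},{"wx":0,"wy":0,"wz":0,"dx":0,"dy":0,"dz":0.0015,"gripper":0.6},{"wx":0,"wy":0,"wz":0,"dx":0,"dy":0,"dz":0.0015,"gripper":0.6},{"wx":0,"wy":0,"wz":0,"dx":0,"dy":0,"dz":0.0015,"gripper":0.6},{"wx":0,"wy":0,"wz":0,"dx":0,"dy":0,"dz":0.0015,"gripper":0.6},{"wx":0,"wy":0,"wz":0,"dx":0,"dy":0,"dz":0.0015,"gripper":0.6},{"wx":0,"wy":0,"wz":0,"dx":0,"dy":0,"dz":-0.02,"gripper":0.6},{"wx":0,"wy":0,"wz":0,"dx":0,"dy":0,"dz":-0.06,"gripper":0.6},{"wx":0,"wy":0,"wz":0,"dx":0,"dy":0,"dz":-0.09,"gripper":0.6},{"wx":0,"wy":0,"wz":0,"dx":-0.05,"dy":0,"dz":-0.11,"gripper":0.6},{"wx":0,"wy":0,"wz":0,"dx":-0.105,"dy":0,"dz":-0.11,"gripper":0.6},{"wx":0,"wy":0,"wz":0,"dx":-0.105,"dy":0,"dz":-0.11,"gripper":0.6},{"wx":0,"wy":0,"wz":0,"dx":-0.105,"dy":0,"dz":-0.11,"gripper":0.6}]' 30; python3 - <<'E'
from h import *
K=ctrl.get_calibration('wrist'); im,d=ctrl.get_image('wrist'); cv2.imwrite('pics/w3.png',im); W=world('wrist',d,K); np.savez('w3.npz',im=im,W=W)
im,d=ctrl.get_image('top'); T=world('top',d); np.savez('top3.npz',im=im,W=T)
a=np.deg2rad(71.0); A=np.array([[np.cos(a),-np.sin(a)],[np.sin(a),np.cos(a)]])
for n,Q in(('wrist',W),('top',T)):
    P=Q.reshape(-1,3); r=np.c_[(P[:,:2]-[.5211,.0799])@A,P[:,2]]
    m=(abs(r[:,0])<.2)&(abs(r[:,1])<.04)&(r[:,2]>.07)&(r[:,2]<.1)
    r=r[m]
    for lo,hi in((-.14,-.08),(-.12,-.09),(-.036,-.01),(-.01,.036),(.055,.066),(.075,.13)):
        q=r[(r[:,0]>lo)&(r[:,0]<hi)]
        if len(q)>5: print(n,lo,hi,len(q),'x',q[:,0].min().round(4),q[:,0].max().round(4),'y',np.round(np.percentile(q[:,1],[1,50,99]),4),'z',np.median(q[:,2]).round(4))
for c in('wrist','top'):
  for t in('duster_mid','grip_mid'): print(c,t,[(round(r['p'],2),np.round(r['at'],3).tolist()) for r in ctrl.pinpoint(c,t)][:2])
E
python3 st.py
```

```text
clock: 11.48
ee_pos: [0.4871, -0.0178, 0.1777]
ee_rot: [0.814, 0.581, 0.0, -0.0]
force: [0.9, 1.5, -0.2]
gripper_width: 0.0701
gripper_force: 0.0
wrist -0.14 -0.08 3033 x -0.1347 -0.08 y [-0.0123  0.0011  0.0167] z 0.0842
wrist -0.12 -0.09 1852 x -0.12 -0.09 y [-0.0124  0.0017  0.0168] z 0.0841
wrist -0.036 -0.01 1599 x -0.0358 -0.01 y [-0.0117 -0.0008  0.0096] z 0.0844
wrist -0.01 0.036 3242 x -0.0096 0.036 y [-0.0117 -0.0007  0.0099] z 0.0844
top -0.14 -0.08 132 x -0.1334 -0.1072 y [-0.0135 -0.0015  0.0152] z 0.083
top -0.12 -0.09 51 x -0.1196 -0.1072 y [-0.0134 -0.0032  0.0157] z 0.0836
top 0.075 0.13 486 x 0.0834 0.1298 y [-0.0275 -0.0017  0.0245] z 0.0823
wrist duster_mid [(0.62, [0.52, 0.082, 0.07])]
wrist grip_mid [(0.59, [0.49, -0.018, 0.073])]
top duster_mid []
top grip_mid [(0.57, [0.489, -0.023, 0.074])]
[ 0.487  -0.0175  0.1774] toolx ang 71.08 tilt [-0.0005 -0.0003] F [-0.1 -0.2 -0.6] gw 0.07047040102908805 0.0 t 11.775
```

View pics/w3.png

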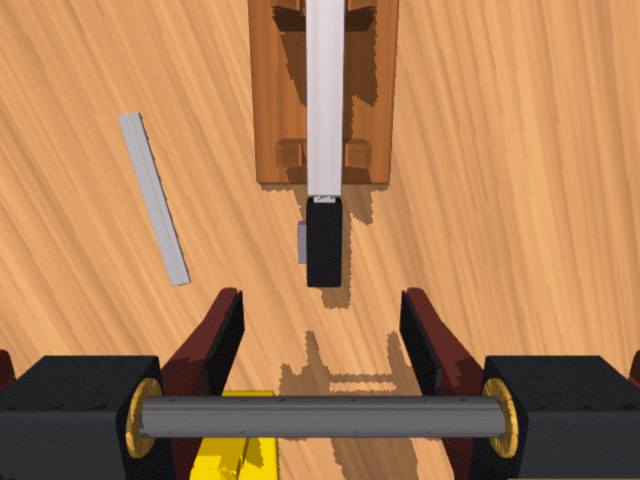

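The brush is seated: top at z = 0.084, y about -1 mm. Its grip is at (324,243) with the button out on the left, clear of both forks. I'll lower and squeeze.

```bash
python3 -m jog '[{"wx":0,"wy":0,"wz":0,"dx":-0.002,"dy":0.001,"dz":0.04,"gripper":0.6},{"wx":0,"wy":0,"wz":0,"dx":-0.002,"dy":0.001,"dz":0.08,"gripper":0.6},{"wx":0,"wy":0,"wz":0,"dx":-0.002,"dy":0.001,"dz":0.11,"gripper":0.6},{"wx":0,"wy":0,"wz":0,"dx":-0.002,"dy":0.001,"dz":0.124,"gripper":0.6},{"wx":0,"wy":0,"wz":0,"dx":-0.002,"dy":0.001,"dz":0.124,"gripper":0.6},{"wx":0,"wy":0,"wz":0,"dx":-0.002,"dy":0.001,"dz":0.124,"gripper":-1},{"wx":0,"wy":0,"wz":0,"dx":-0.002,"dy":0.001,"dz":0.124,"gripper":-1},{"wx":0,"wy":0,"wz":0,"dx":-0.002,"dy":0.001,"dz":0.124,"gripper":-1},{"wx":0,"wy":0,"wz":0,"dx":-0.002,"dy":0.001,"dz":0.124,"gripper":-1},{"wx":0,"wy":0,"wz":0,"dx":-0.002,"dy":0.001,"dz":0.124,"gripper":-1},{"wx":0,"wy":0,"wz":0,"dx":-0.002,"dy":0.001,"dz":0.124,"gripper":-1},{"wx":0,"wy":0,"wz":0,"dx":-0.002,"dy":0.001,"dz":0.124,"gripper":-1},{"wx":0,"wy":0,"wz":0,"dx":-0.002,"dy":0.001,"dz":0.124,"gripper":-1},{"wx":0,"wy":0,"wz":0,"dx":-0.002,"dy":0.001,"dz":0.124,"gripper":-1},{"wx":0,"wy":0,"wz":0,"dx":-0.002,"dy":0.001,"dz":0.124,"gripper":-1},{"wx":0,"wy":0,"wz":0,"dx":-0.002,"dy":0.001,"dz":0.124,"gripper":-1}]' 25; python3 st.py
```

```text
clock: 13.78
ee_pos: [0.4874, -0.0206, 0.0537]
ee_rot: [0.814, 0.581, 0.0, 0.0]
force: [1.0, -0.9, 2.4]
gripper_width: 0.0237
gripper_force: 25.0
[ 0.4874 -0.0206  0.0537] toolx ang 71.0 tilt [ 0.0004 -0.    ] F [ 1.  -0.9  2.4] gw 0.02374128915786719 24.9953556060791 t 13.775
```

```bash
python3 -m jog '[{"wx":0,"wy":0,"wz":0,"dx":-0.008,"dy":0,"dz":0,"gripper":-1},{"wx":0,"wy":0,"wz":0,"dx":-0.018,"dy":0,"dz":0,"gripper":-1},{"wx":0,"wy":0,"wz":0,"dx":-0.028,"dy":0,"dz":0,"gripper":-1},{"wx":0,"wy":0,"wz":0,"dx":-0.038,"dy":0,"dz":0,"gripper":-1},{"wx":0,"wy":0,"wz":0,"dx":-0.048,"dy":0,"dz":0,"gripper":-1},{"wx":0,"wy":0,"wz":0,"dx":-0.058,"dy":0,"dz":0,"gripper":-1},{"wx":0,"wy":0,"wz":0,"dx":-0.068,"dy":0,"dz":0,"gripper":-1},{"wx":0,"wy":0,"wz":0,"dx":-0.078,"dy":0,"dz":0,"gripper":-1},{"wx":0,"wy":0,"wz":0,"dx":-0.086,"dy":0,"dz":0,"gripper":-1},{"wx":0,"wy":0,"wz":0,"dx":-0.086,"dy":0,"dz":0,"gripper":-1},{"wx":0,"wy":0,"wz":0,"dx":-0.086,"dy":0,"dz":0,"gripper":-1}]' 25; python3 st.py; python3 - <<'E'
from h import *
for c in ('wrist','scene','top'):
    K=ctrl.get_calibration(c); im,d=ctrl.get_image(c); cv2.imwrite(f'pics/{c}4.png',im); P=world(c,d,K).reshape(-1,3)
    a=np.deg2rad(71.0); A=np.array([[np.cos(a),-np.sin(a)],[np.sin(a),np.cos(a)]])
    r=np.c_[(P[:,:2]-[.5211,.0799])@A,P[:,2]]; k=(r[:,2]>.07)&(r[:,2]<.095)
    h=r[k&(r[:,0]>.04)&(r[:,0]<.17)&(abs(r[:,1])>.016)&(abs(r[:,1])<.03)&(r[:,0]>.056)]
    if len(h)>5: print(c,'head x',np.percentile(h[:,0],[0,1,99,100]).round(4),len(h))
    h=r[k&(r[:,0]>.04)&(r[:,0]<.17)&(abs(r[:,1])<.012)]
    if len(h)>5: print(c,'tip',h[:,0].max().round(4),'y',np.median(h[:,1]).round(4),'z',np.median(h[:,2]).round(4))
    t=r[k&(abs(r[:,0])<.03)&(abs(r[:,1])<.02)]
    if len(t)>5: print(c,'tube y',np.percentile(t[:,1],[1,99]).round(4),'z',np.median(t[:,2]).round(4))
E
```

```text
clock: 15.15
ee_pos: [0.4591, -0.1027, 0.0536]
ee_rot: [0.814, 0.58, -0.0, 0.0]
force: [-0.2, -2.2, 1.3]
gripper_width: 0.0238
gripper_force: 25.0
[ 0.4591 -0.1027  0.0536] toolx ang 70.96 tilt [-0.     -0.0009] F [-0.2 -2.2  1.3] gw 0.023809433896885886 24.99688111245632 t 15.15
scene head x [0.0561 0.0564 0.1086 0.1106] 193
scene tip 0.1124 y -0.0018 z 0.0824
scene tube y [-0.0156  0.0097] z 0.082
top head x [0.0561 0.0565 0.1127 0.114 ] 252
top tip 0.1122 y -0.0 z 0.083
top tube y [-0.0123  0.0099] z 0.0836
```

View pics/wrist4.png

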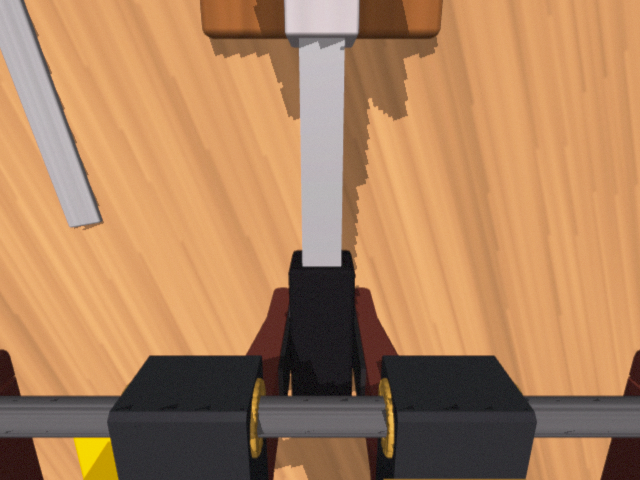

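The rod is drawn out past the first stop, with grip front at (322,258) and tube end at (322,40). The brush has slid back toward its shoulder. I'll keep drawing until the force rises.

```bash
python3 -m jog '[{"wx":0,"wy":0,"wz":0,"dx":-0.006,"dy":0,"dz":0,"gripper":-1},{"wx":0,"wy":0,"wz":0,"dx":-0.012,"dy":0,"dz":0,"gripper":-1},{"wx":0,"wy":0,"wz":0,"dx":-0.016,"dy":0,"dz":0,"gripper":-1},{"wx":0,"wy":0,"wz":0,"dx":-0.016,"dy":0,"dz":0,"gripper":-1},{"wx":0,"wy":0,"wz":0,"dx":-0.016,"dy":0,"dz":0,"gripper":-1}]' 25; python3 st.py;  python3 -m jog '[{"wx":0,"wy":0,"wz":0,"dx":-0.002,"dy":0,"dz":0,"gripper":-1},{"wx":0,"wy":0,"wz":0,"dx":-0.003,"dy":0,"dz":0,"gripper":-1},{"wx":0,"wy":0,"wz":0,"dx":-0.003,"dy":0,"dz":0,"gripper":-1}]' 25; python3 st.py
```

```text
clock: 15.92
ee_pos: [0.4537, -0.1176, 0.0536]
ee_rot: [0.814, 0.58, -0.0, 0.0]
force: [-0.7, -0.9, 0.5]
gripper_width: 0.024
gripper_force: 25.0
[ 0.4537 -0.1176  0.0536] toolx ang 70.97 tilt [-0.0003 -0.0006] F [-0.7 -0.9  0.5] gw 0.024030430967660703 24.996500685811043 t 15.925
clock: 16.3
ee_pos: [0.453, -0.1196, 0.0536]
ee_rot: [0.814, 0.581, 0.0, -0.0]
force: [0.9, 1.4, 0.7]
gripper_width: 0.0233
gripper_force: 25.0
[ 0.453  -0.1196  0.0536] toolx ang 71.01 tilt [-0.      0.0002] F [0.9 1.4 0.7] gw 0.023321243225612714 24.995987936854362 t 16.3
```

```bash
python3 -m jog '[{"wx":0,"wy":0,"wz":0,"dx":-0.002,"dy":0,"dz":0,"gripper":-1},{"wx":0,"wy":0,"wz":0,"dx":-0.003,"dy":0,"dz":0,"gripper":-1},{"wx":0,"wy":0,"wz":0,"dx":-0.003,"dy":0,"dz":0,"gripper":-1},{"wx":0,"wy":0,"wz":0,"dx":-0.003,"dy":0,"dz":0,"gripper":-1}]' 25; python3 st.py; python3 - <<'E'
from h import *
from scipy.spatial.transform import Rotation as R
a=np.deg2rad(71.0); A=np.array([[np.cos(a),-np.sin(a)],[np.sin(a),np.cos(a)]])
for c in('wrist','top'):
    K=ctrl.get_calibration(c); im,d=ctrl.get_image(c); cv2.imwrite(f'pics/{c}5.png',im); P=world(c,d,K).reshape(-1,3); k=im.reshape(-1,3).max(1)
    r=np.c_[(P[:,:2]-[.5211,.0799])@A,P[:,2]]
    q=(abs(r[:,1])<.01)
    for lo in np.arange(-.19,-.05,.005):
        m=q&(r[:,0]>lo)&(r[:,0]<lo+.005)&(r[:,2]>.06)&(r[:,2]<.1)
        if c=='wrist' and m.sum()>3: print(round(lo,3),np.median(r[m,2]).round(4),int(np.median(k[m])),end=' | ')
    h=r[(abs(r[:,1])<.012)&(r[:,0]>.04)&(r[:,0]<.17)&(r[:,2]>.06)&(r[:,2]<.1)]
    if len(h): print('tip',h[:,0].max())
for c in('wrist','top'):
  for t in('duster_mid','grip_mid'): print(c,t,[(round(r['p'],2),np.round(r['at'],3).tolist()) for r in ctrl.pinpoint(c,t)][:2])
E
```

```text
clock: 16.8
ee_pos: [0.4519, -0.1228, 0.0536]
ee_rot: [0.814, 0.581, -0.0, 0.0]
force: [-0.6, 0.9, 0.8]
gripper_width: 0.0239
gripper_force: 25.0
[ 0.4519 -0.1228  0.0536] toolx ang 70.99 tilt [-0.0002 -0.0001] F [-0.6  0.9  0.8] gw 0.02389310732255166 24.99604918062687 t 16.8
-0.19 0.0842 31 | -0.185 0.0807 35 | -0.18 0.0803 183 | -0.175 0.0803 183 | -0.17 0.0803 183 | -0.165 0.0803 183 | -0.16 0.0803 183 | -0.155 0.0803 184 | -0.15 0.0803 186 | -0.145 0.0803 187 | -0.14 0.0804 188 | -0.135 0.0803 189 | -0.13 0.0803 190 | -0.125 0.0804 191 | -0.12 0.0803 192 | -0.115 0.0804 193 | -0.11 0.0804 194 | -0.105 0.0804 196 | -0.1 0.0803 198 | tip 0.11150333659356088
wrist duster_mid []
wrist grip_mid [(0.74, [0.453, -0.12, 0.07])]
top duster_mid [(0.57, [0.515, 0.063, 0.072])]
top grip_mid []
```

```bash
python3 -m jog '[{"wx":0,"wy":0,"wz":0,"dx":-0.002,"dy":0,"dz":0,"gripper":-1},{"wx":0,"wy":0,"wz":0,"dx":-0.002,"dy":0,"dz":0,"gripper":-1},{"wx":0,"wy":0,"wz":0,"dx":-0.002,"dy":0,"dz":0,"gripper":-1}]' 25; python3 st.py; python3 - <<'E'
from h import *
f=[]
for i in range(6):
    ctrl.get_image('wrist'); f.append(ctrl.sense()['force'])
print(np.mean(f,0))
im,d=ctrl.get_image('scene'); T=world('scene',d); P=T.reshape(-1,3)
a=np.deg2rad(71.0); A=np.array([[np.cos(a),-np.sin(a)],[np.sin(a),np.cos(a)]])
r=np.c_[(P[:,:2]-[.5211,.0799])@A,P[:,2]]; k=im.reshape(-1,3).max(1)
for lo in np.arange(-.2,-.05,.006):
    m=(abs(r[:,1])<.012)&(r[:,0]>lo)&(r[:,0]<lo+.006)&(r[:,2]>.066)&(r[:,2]<.1)
    if m.sum()>2: print(round(lo,3),m.sum(),np.percentile(r[m,2],80).round(4),int(np.median(k[m])))
cv2.imwrite('pics/scene6.png',cv2.resize(im[160:400,230:530],None,fx=2.5,fy=2.5,interpolation=cv2.INTER_CUBIC))
E
```

```text
clock: 17.48
ee_pos: [0.4519, -0.123, 0.0536]
ee_rot: [0.814, 0.581, 0.001, -0.001]
force: [2.5, 6.7, -0.8]
gripper_width: 0.0238
gripper_force: 25.0
[ 0.4519 -0.123   0.0536] toolx ang 71.07 tilt [0.0003 0.0018] F [ 2.5  6.7 -0.8] gw 0.023786917725939327 24.997145980596542 t 17.475
[ 1.96830241  7.02756739 -0.40989444]
-0.2 4 0.0781 83
-0.194 4 0.0779 71
-0.188 6 0.0768 86
-0.182 9 0.0745 132
-0.176 12 0.0755 136
-0.17 15 0.0759 138
-0.164 9 0.0763 137
-0.158 13 0.075 137
-0.152 13 0.0752 137
-0.146 9 0.0735 136
-0.14 21 0.077 139
-0.134 21 0.0797 171
-0.128 22 0.0791 151
-0.122 26 0.0797 165
-0.116 24 0.0801 164
-0.11 27 0.0798 146
-0.104 24 0.0805 166
-0.098 18 0.0797 146
-0.092 38 0.0831 157
-0.086 25 0.0833 197
-0.08 22 0.0836 201
-0.074 28 0.0838 200
-0.068 20 0.0845 200
-0.062 22 0.0836 194
-0.056 24 0.0838 198
-0.05 21 0.0837 197
```

View pics/scene6.png

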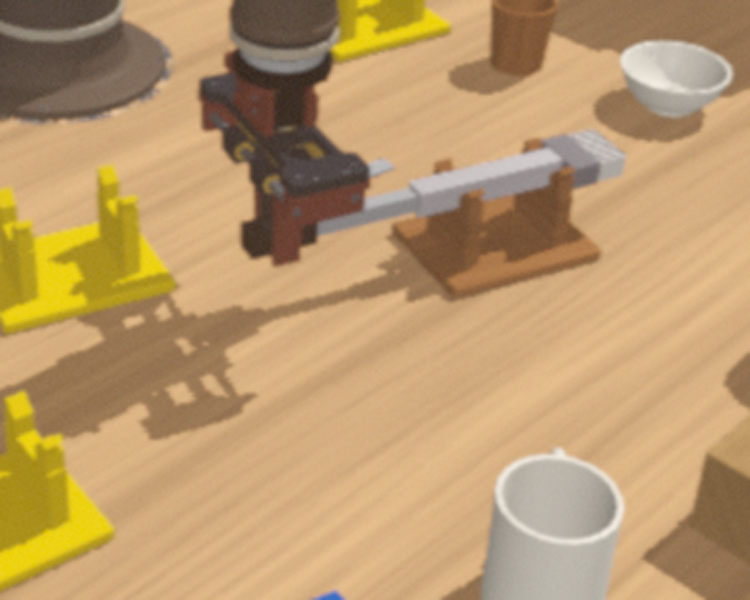

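The draw is at the end stop: the grip stopped moving and the force rose to about 7 N. In the picture the brush lies in both forks, with its head shoulder against the fork at about (565,170) and the fingers on the grip at (285,225).

```bash
python3 -c "
from station import ctrl
print(ctrl.finish_job())"
```

```text
the job is handed in; nothing more can be done
None
```

I handed the job in with the brush lying in both forks of the wooden rest, the grip drawn to the second stop (about 90 mm by my measurement) and still held squeezed at 25 N; the judge's verdict was not shown.

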